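Tighten a plug nut with a break-over torque wrench until it gives

TASK

Two coaxial test loads stand on the bench, each with a torque wrench sitting on its plug nut. Turn the blue-handled wrench clockwise (seen from above) until the nut is tight and the wrench's handle breaks over with a clear kink at its pivot, some 10 to 30 degrees, then stop at once and let go, leaving it kinked. Do not disturb the red-handled wrench.

Things in the scene. Friction and masses are not known exactly. Their poses are not given: they have to be found in the camera images.
- blue_grip (a point): Middle of the blue grip (round level bar, 23 mm thick, 86 mm long) of the wrench to use, 54 mm above the bench, free all round. x points along the handle, away from the nut; z up. While straight, the nut's upright axis is 130 mm along -x, the break-over pivot 100 mm along -x. The load under the nut is fixed, 100 x 84 mm, 35 mm high; its steel plug on the nut axis is 21 mm thick, 86 mm high.
- blue_nut (a joint): Turn of the nut, and the wrench that stays on it, in rad about an upright axis; grows clockwise seen from above. Starts at 0 to 0.6; at 1.0 the nut is tight and turns no further. Light friction (about 1 N pushed sideways at the middle of the grip); stays where it is left.
- blue_break (a joint): Kink of the handle at its upright pivot, rad; 0 = straight (as at the start), grows as the handle folds on clockwise past the wrench head. It gives only once the nut is tight, at 0.8 N m (about 8 N pushed sideways at the middle of the grip), and resists the same as it folds on; no spring: it stays as kinked as it is left.
- red_grip (a point): Middle of the red grip of the other wrench, same make and size, on its own fixed load some 0.28 to 0.49 m to the left or right of the first; its nut is already tight. Axes as for the blue grip. Leave it alone.

How it is judged:
By the outcome, as a careful person would: the job done as asked, in the order asked, and still so for the second after the job is handed in, with the robot touching nothing.
It also fails if it takes over 38 s, if anything falls off the work surface, if the arm or the gripper's body presses on something with over 40 N, if the wrist force passes 120 N, or if a joint passes its speed limit or range.

ROBOT

A 7-joint arm with a two-finger parallel gripper is mounted at the origin on a cart in front of the work surface, level with it; the furniture and walls round the work are solid. World frame = base frame: x ahead of the robot, y to its left, z up, the work surface at z = 0. Lengths are in mm, angles in rad, forces in N, time in s.
With the tool pointing down it reaches from about 425 to 950 mm from the base axis. Payload 4.7 kg.
Tool frame: the origin (TCP) lies on the centre line of the jaws, within the pads' length; the fingertips stand 14 mm ahead of it and the grasp point (between the pads) lies 5 mm behind it (r.tip_reach is the distance from the TCP to the fingertips, in mm); z points along the fingers, y is the line along which they close (so a half turn about z gives the same grasp; the last joint's range is limited). The gripper opens to 87 mm and grips with 3 to 60 N. Pads are 19 mm wide; open, the fingers measure 117 mm over their backs; the gripper's body (75 mm by 190 mm) begins 51 mm behind the grasp point.
Start: joints at [-1.145, 0.469, -0.049, 1.532, 0.024, 1.141, -0.082], TCP at [296.48, 606.422, 236.573] pointing down, gripper open.
Joint ranges: [-2.59, 2.59], [-0.33, 1.99], [-1.39, 1.29], [0.1, 2.45], [-1.04, 4.18], [0.21, 1.99], [-2.66, 2.66]. Speed limits (rad/s): [2.57, 2.57, 3.14, 3.14, 3.14, 3.14, 3.14].

INTERFACE

Orientations are given as a unit quaternion [x, y, z, w].
In Python, from plant import sensors, eyes, r gives the robot as it stands.
- The arm moves only by the tool arm_command, never from a script. Its argument "series" is one flat list of numbers, 4 for each row, row after row: the shift along the tool's x, y, z as a fraction of full scale, then the turn about the tool's z as a fraction of full scale. In form: [tx, ty, tz, turn, tx, ty, tz, turn, ...]. A call has 1 to 12 rows; each row shifts and turns the commanded pose from where the row before left it, along the tool's axes as they then stand; what a row does not reach is not made up. Full scale, the value 1, is 0.02 m for a shift and 0.15 rad for a turn. A row lasts 1/10 s, in which the tool goes at most 50 mm and 8.59 degrees, less where a joint would pass 70% of its speed; a pose out of reach is approached as far as the arm can. A call with a number of a shift or a turn outside -1 to 1 is refused whole. A call with a gripper value outside its range is refused whole. "gripper" is the opening, from -1 (shut) to 1 (fully open), set as the call begins (left out, the last holds). The fingers move at their own pace and stop on an object; "force" is the grip in N (left out, the last holds). Time passes only in rows, so rows that do not move let the fingers close. It gives the time, the measured TCP pose, the force, the opening and the grip force at its end, in the units of the state.
- sensors.observe(): the state, without advancing time (a new reading comes with each control period).
- eyes.grab_frame(name): name is "scene" or "top" or "wrist"; returns the picture (384x512x3 uint8, red, green, blue); there is no depth.
- eyes.get_calibration(name): a dict with "fx", "fy", "cx", "cy" (pixels), "k1" (the pictures are not rectified: a ray, as slopes to the right and down, at radius r is drawn at 1 + k1 r^2 times it, then the intrinsics apply), "R" (3x3) and "t" (3): a world point X has camera coordinates R X + t. Camera axes: x right, y down, z forward; pixel columns grow to the right and rows downward; lengths in mm; the calibration is good to about 2 mm. A picture is of the moment at which its call begins: read the wrist's pose just before it. get_calibration takes no time and is no camera call; for the wrist camera it gives the pose at the moment of the call.
- r.sign_off(): hands the job in; it is judged then, once.
The state is a dict: "time_s": time; "joints": joint angles; "qd": joint speeds; "joint_torque": joint torques, N m; "position": TCP position; "ee_rot": TCP orientation; "ft_force": force on the tool from outside, world axes, zero at the start; "wrist_torque": the same for the moment, N m; "grip_width": finger opening in mm; "grip_force": force on a finger pad.
Only numpy, scipy, OpenCV 4.12 (cv2) and the standard library are available. Lean on these libraries where they do the work, as an engineer would, in place of code of your own. Each camera call takes 0.05 s, during which the arm holds its last target. There are 200 camera calls.

## Working session

There is one attempt and no reset: what is moved stays moved. The work goes in short steps, Python scripts to look and compute and a tool call to move; the robot and the scene stay as the last step left them, time stands still between calls to the robot, and variables do not carry over. Pictures are saved under pics/ and viewed, at most 10 in all, crops included, and the job is handed in when it is done.

Besides the shell and the picture viewer there is one more tool, called by a JSON object that holds its "name" and its "arguments". arm_command: Moves the arm, as the interface text tells. Shift numbers are shares of 0.02 m and turn numbers shares of 0.15 rad, none past 1 either way. Its arguments: {"type":"object","properties":{"series":{"type":"array"},"gripper":{"type":"number"},"force":{"type":"number"}},"required":["series"]}

```bash
mkdir -p pics
cat > h.py <<'E'
import numpy as np, cv2
from plant import sensors, eyes, r
def ray(c,px):
    p=cv2.undistortPoints(np.array([[px]],float),np.array([[c['fx'],0,c['cx']],[0,c['fy'],c['cy']],[0,0,1]]),np.array([c['k1'],0,0,0,0.]))[0,0]
    R=np.array(c['R']);t=np.array(c['t'])
    return -R.T@t, R.T@np.array([p[0],p[1],1])
def onplane(c,px,z):
    o,d=ray(c,px); return o+d*(z-o[2])/d[2]
def blobs(im,lo,hi,amin=30):
    h=cv2.cvtColor(im,cv2.COLOR_RGB2HSV); m=cv2.inRange(h,lo,hi)
    cs,_=cv2.findContours(m,cv2.RETR_EXTERNAL,cv2.CHAIN_APPROX_NONE)
    return [(cv2.contourArea(c),cv2.minAreaRect(c)) for c in cs if cv2.contourArea(c)>amin]
BLUE=((100,120,50),(130,255,255)); RED=((0,150,60),(6,255,255))
E
python3 - <<'E'
from h import *
s=sensors.observe(); print(s['time_s'],s['position'],s['ee_rot'],s['grip_width'])
a=[]
for n in('top','scene'):
    im=eyes.grab_frame(n); c=eyes.get_calibration(n); a.append(im)
    cv2.imwrite(f'pics/{n}0.png',im[:,:,::-1])
    print(n,'cam',-np.array(c['R']).T@np.array(c['t']))
    for k,col in(('B',BLUE),('R',RED)):
        for A,rc in blobs(im,*col): print(k,A,rc,onplane(c,rc[0],54).round(1))
E
```

```text
0.0 [296.28048941 605.8659827  235.48808337] [ 2.25425164e-01  9.74259991e-01 -9.68259681e-04 -1.66321480e-04] 86.94111846501868
top cam [ 403.9830243    74.76148161 1124.44184122]
B 196.0 ((381.5, 266.0), (16.0, 15.0), 90.0) [ 340.4 -320.    54. ]
B 160.5 ((315.27996826171875, 176.95999145507812), (28.799997329711914, 6.799999237060547), 36.86989974975586) [ 598.9 -124.1   54. ]
R 175.5 ((200.51153564453125, 165.4248504638672), (7.374773979187012, 28.662782669067383), 8.746162414550781) [624.  220.7  54. ]
R 164.5 ((69.93103790283203, 77.67241668701172), (10.463730812072754, 25.494964599609375), 85.2363510131836) [890.4 639.1  54. ]
R 233.5 ((492.2891845703125, 72.37666320800781), (34.09473419189453, 11.9486083984375), 11.888657569885254) [ 955.7 -693.8   54. ]
R 4391.0 ((118.46044158935547, 54.79005813598633), (65.43982696533203, 80.52747344970703), 7.765166759490967) [969.9 494.1  54. ]
scene cam [ -69.87267182 -599.0241578   474.53777435]
B 58.0 ((329.6685791015625, 342.8221740722656), (31.56870460510254, 14.71393871307373), 9.7824068069458) [ 287.3 -364.    54. ]
B 541.5 ((332.0
[... 627 characters left out ...]
82592773), 39.64417266845703) [ 189.3 -157.8   54. ]
R 176.5 ((68.39593505859375, 194.185546875), (36.59339904785156, 12.982583045959473), 47.72631072998047) [190.7 403.4  54. ]
R 152.0 ((242.02943420410156, 171.11764526367188), (8.00367546081543, 27.163990020751953), 75.96376037597656) [627.9 221.6  54. ]
R 61.0 ((318.0520324707031, 159.05429077148438), (17.489490509033203, 12.982583045959473), 19.653823852539062) [872.3 141.   54. ]
R 70.5 ((223.0, 119.5), (10.0, 17.0), 0.0) [963.1 737.1  54. ]
R 1320.5 ((250.0, 118.0), (36.0, 52.0), 0.0) [1065.9  678.9   54. ]
R 724.5 ((278.0325012207031, 111.949462890625), (24.45212173461914, 40.789363861083984), 6.170175075531006) [1239.1  679.3   54. ]
```

View pics/top0.png

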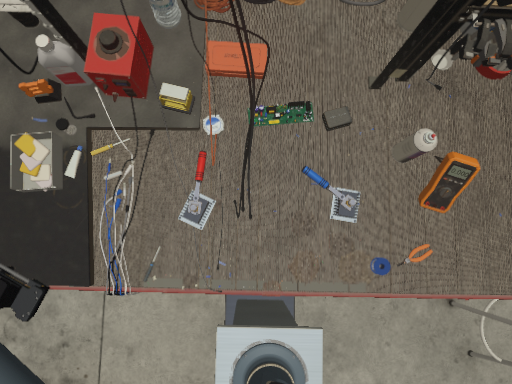

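View pics/scene0.png

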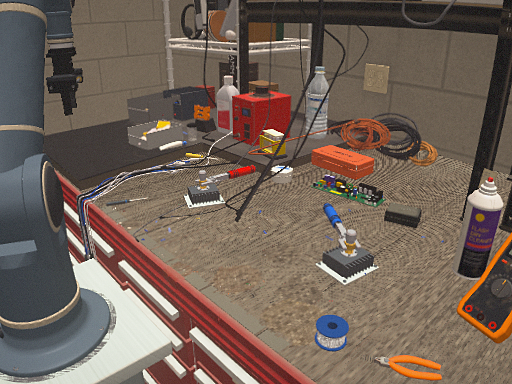

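The top view shows the blue grip at about (315,177) with its load at (345,205), and the red grip at (200,165) with its load at (197,210). The blue handle points ahead and left, so it sweeps right when turned clockwise. Both views also show black cables reaching the bench at (240,215) in the top view and (238,218) in the scene view. They may hang in the way, so I'll triangulate them too.

```bash
cat >> h.py <<'E'
def tri(c1,p1,c2,p2):
    o1,d1=ray(c1,p1);o2,d2=ray(c2,p2)
    s=np.linalg.lstsq(np.c_[d1,-d2],o2-o1,rcond=None)[0]
    a=o1+s[0]*d1;b=o2+s[1]*d2
    return (a+b)/2,np.linalg.norm(a-b)
E
python3 - <<'E'
from h import *
from scipy.spatial.transform import Rotation as Ro
T=eyes.get_calibration('top');S=eyes.get_calibration('scene')
print('grip',tri(T,(315.3,177),S,(331.3,213.7)),'red',tri(T,(200.5,165.4),S,(242,171.1)))
im=cv2.imread('pics/top0.png')[:,:,::-1]
b=[x for x in blobs(im,*BLUE) if abs(x[1][0][0]-315)<3][0][1]
p=cv2.boxPoints(b); p=np.array(sorted(p.tolist(),key=lambda q:q[0])); e1=p[:2].mean(0);e2=p[2:].mean(0)
P1,P2=onplane(T,e1,54),onplane(T,e2,54); v=P1-P2; th=np.arctan2(v[1],v[0])
print('ends',P1,P2,np.linalg.norm(v),'th deg',np.degrees(th))
G=(P1+P2)/2; print('nut pred',G[:2]-130*np.array([np.cos(th),np.sin(th)]))
print('cable foot',tri(T,(240,215),S,(238,218)))
for q in((250,190),(270,140),(285,105),(310,50),(330,0)):
    o,d=ray(S,q)
    # intersect with plane of top-cam through cable pixels (240,215),(250,100)
    o1,d1=ray(T,(240,215));_,d2=ray(T,(250,100));n=np.cross(d1,d2)
    print(q,(o+d*((o1-o)@n)/(d@n)).round())
print('tool axes\n',Ro.from_quat(sensors.observe()['ee_rot']).as_matrix().round(3))
for n,z,x0 in(('top',54,(290,150)),('scene',0,(290,180))):
    im=cv2.imread(f'pics/{n}0.png'); x,y=x0
    cv2.imwrite(f'pics/{n}c.png',cv2.resize(im[y:y+110,x:x+120],None,fx=5,fy=5,interpolation=cv2.INTER_CUBIC))
E
```

```text
grip (array([ 597.93851779, -123.25302536,   58.60580632]), np.float64(0.025445065185007134)) red (array([624.79704738, 219.86613474,  55.26143171]), np.float64(2.3620742096227816))
ends [624.25408012 -89.19734616  54.        ] [ 573.67989553 -158.77367135   54.        ] 86.01519153182642 th deg 53.98705280107014
nut pred [ 522.53114108 -229.1404484 ]
cable foot (array([4.90288197e+02, 9.30611954e+01, 3.70030001e-01]), np.float64(19.757727706262976))
(250, 190) [545.  94.  61.]
(270, 140) [607.  88. 182.]
(285, 105) [653.  83. 264.]
(310, 50) [729.  75. 393.]
(330, 0) [790.  69. 513.]
tool axes
 [[-0.898  0.439 -0.001]
 [ 0.439  0.898 -0.002]
 [-0.    -0.002 -1.   ]]
```

View pics/topc.png

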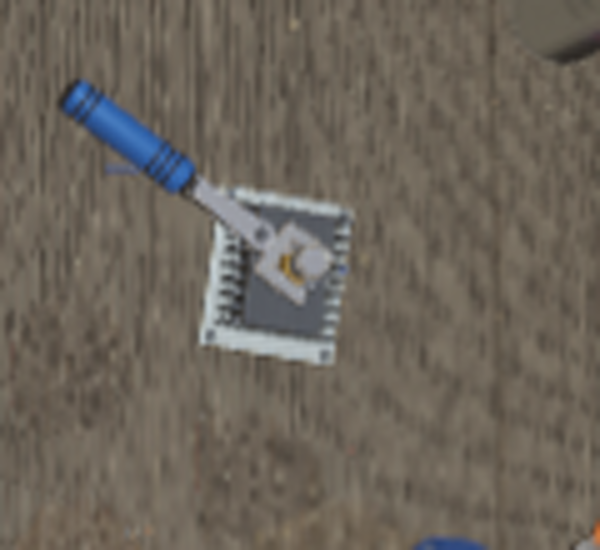

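View pics/scenec.png

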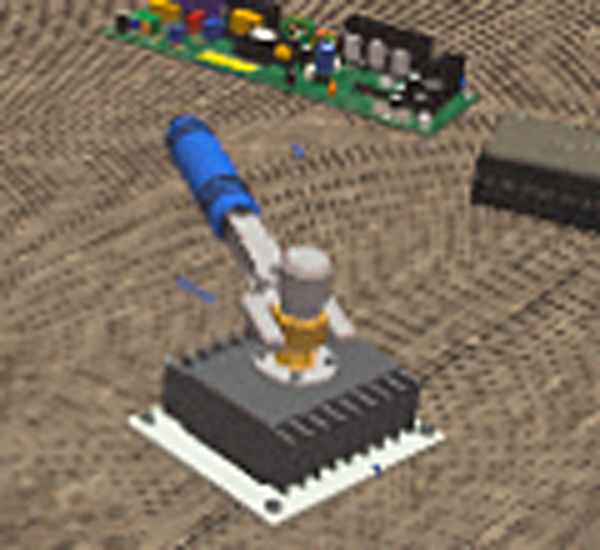

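{"name": "arm_command", "arguments": {"series": [-0.975,-0.92,0,0,-0.975,-0.92,0,0,-0.975,-0.92,0,0,-0.975,-0.92,0,0,-0.975,-0.92,0,0,-0.975,-0.92,0,0,-0.975,-0.92,0,0,-0.975,-0.92,0,0,-0.975,-0.92,0,0,-0.975,-0.92,0,0,-0.975,-0.92,0,0], "gripper": -1, "force": 10}}

```text
time_s: 1.2
position: [400.3, 329.1, 236.2]
ee_rot: [0.225, 0.974, -0.0, -0.0]
ft_force: [0.1, -0.5, 0.7]
grip_width: 6.8
grip_force: 0.0
```

{"name": "arm_command", "arguments": {"series": [-0.74,-1,0,0,-0.74,-1,0,0,-0.74,-1,0,0,-0.74,-1,0,0,-0.74,-1,0,0,-0.74,-1,0,0,-0.74,-1,0,0,-0.74,-1,0,0,-0.74,-1,0,0,-0.74,-1,0,0,-0.74,-1,0,0]}}

```text
time_s: 2.3
position: [449.6, 60.1, 236.3]
ee_rot: [0.225, 0.974, -0.0, -0.0]
ft_force: [-0.3, 0.6, -0.3]
grip_width: 0.6
grip_force: 0.0
```

{"name": "arm_command", "arguments": {"series": [-0.95,-1,0,0,-0.95,-1,0,0,-0.95,-1,0,0,-0.95,-1,0,0,-0.95,-1,0,0,-0.95,-1,0,0]}}

```text
time_s: 2.9
position: [499.5, -97.6, 236.2]
ee_rot: [0.225, 0.974, 0.0, -0.0]
ft_force: [0.2, 0.6, 1.0]
grip_width: 0.6
grip_force: 0.0
```

{"name": "arm_command", "arguments": {"series": [0,0,0.5,0.98,0,0,0.5,0.98,0,0,0.5,0.98,0,0,0.5,0.98,0,0,0.5,0.98,0,0,0.5,0.98,0,0,0.5,0.98,0,0,0.5,0.98,0,0,0.5,0.98,0,0,0.5,0.98,0,0,0,0.98,0,0,0,0.98]}}

```text
time_s: 4.1
position: [499.0, -96.5, 135.9]
ee_rot: [0.897, 0.443, -0.001, -0.0]
ft_force: [-0.1, 0.2, 1.0]
grip_width: 0.7
grip_force: 0.0
```

Run:
```python
from h import *
from scipy.spatial.transform import Rotation as Ro
s=sensors.observe(); R=Ro.from_quat(s['ee_rot']).as_matrix()
print(s['time_s'],s['position'].__repr__(),np.round(s['joints'],3))
print(R.round(3), 'ydeg',np.degrees(np.arctan2(R[1,1],R[0,1])))
T=eyes.get_calibration('top'); print('plug',onplane(T,(353,202),86),'pivot',onplane(T,(342.6,197),55))
G=np.array([598.5,-123.7]);th=np.radians(54);u=np.array([np.sin(th),-np.cos(th)])
d=np.r_[G-45*u,51]-np.array(s['position']); print('d tool /20',(R.T@d/20).round(3))
```

```text
4.1 array([499.00722507, -96.52131725, 135.88599125]) [-0.439  0.375  0.685  2.057 -0.324  0.816 -0.216]
[[ 0.608  0.794 -0.001]
 [ 0.794 -0.608  0.   ]
 [-0.001 -0.001 -1.   ]] ydeg -37.47071950643156
plug [ 522.79874213 -228.01266122   86.        ] pivot [ 540.49212137 -205.91901495   55.        ]
d tool /20 [1.894 2.531 4.24 ]
```

{"name": "arm_command", "arguments": {"series": [0.316,0.422,0.7,0,0.316,0.422,0.7,0,0.316,0.422,0.7,0,0.316,0.422,0.7,0,0.316,0.422,0.7,0,0.316,0.422,0.7,0,0,0,0,0]}}

```text
time_s: 4.8
position: [562.7, -96.4, 50.7]
ee_rot: [0.895, 0.446, -0.001, -0.001]
ft_force: [-0.1, -0.6, 0.4]
grip_width: 0.4
grip_force: 0.0
```

{"name": "arm_command", "arguments": {"series": [0,0.3,0,0,0,0.3,0,0,0,0.3,0,0,0,0.3,0,0]}}

```text
time_s: 5.2
position: [582.6, -112.0, 53.2]
ee_rot: [0.895, 0.445, 0.001, 0.0]
ft_force: [0.1, -0.5, -0.9]
grip_width: 0.3
grip_force: 0.0
```

```bash
cat > st.py <<'E'
from h import *
from scipy.spatial.transform import Rotation as Ro
s=sensors.observe(); R=Ro.from_quat(s['ee_rot']).as_matrix()
p=np.array(s['position']); N=np.array([522.7,-228.6])
v=p[:2]-N; print('t',s['time_s'],'p',p.round(1),'f',np.round(s['ft_force'],1),'q',np.round(s['joints'],2))
yd=np.degrees(np.arctan2(R[1,1],R[0,1])); 
f=(R.T@np.array(s['ft_force'])).round(1)
# bar line if straight: at distance D=26.5 from TCP on the clockwise side
rr=np.hypot(*v); th=np.degrees(np.arctan2(v[1],v[0])-np.arcsin(26.5/rr))
print('tool y deg',yd.round(1),'f tool',f,'r',rr.round(1),'handle deg if straight',th.round(1),'tool handle deg',(yd+90).round(1))
E
python3 st.py
```

```text
t 5.2 p [ 582.6 -112.    53.2] f [ 0.1 -0.5 -0.9] q [-0.3   0.61  0.57  1.91 -0.47  0.75 -0.1 ]
tool y deg -37.1 f tool [-0.3  0.4  0.9] r 131.1 handle deg if straight 51.1 tool handle deg 52.9
```

{"name": "arm_command", "arguments": {"series": [0.1,0.5,0,0.52,0.1,0.5,0,0.52,0.1,0.5,0,0.52,0.1,0.5,0,0.52]}}

```text
time_s: 5.6
position: [616.1, -133.5, 52.6]
ee_rot: [0.954, 0.299, -0.0, -0.001]
ft_force: [-1.0, -0.3, 0.1]
grip_width: 0.3
grip_force: 0.6
```

```bash
python3 st.py
python3 - <<'E'
from h import *
im=eyes.grab_frame('top'); cv2.imwrite('pics/t1.png',cv2.resize(im[130:240,280:400],None,fx=5,fy=5,interpolation=cv2.INTER_CUBIC)[:,:,::-1])
E
```

```text
t 5.6 p [ 616.1 -133.5   52.6] f [-1.  -0.3  0.1] q [-0.3   0.69  0.65  1.82 -0.55  0.82 -0.34]
tool y deg -55.2 f tool [-1.  -0.3 -0.1] r 133.3 handle deg if straight 34.1 tool handle deg 34.8
```

View pics/t1.png

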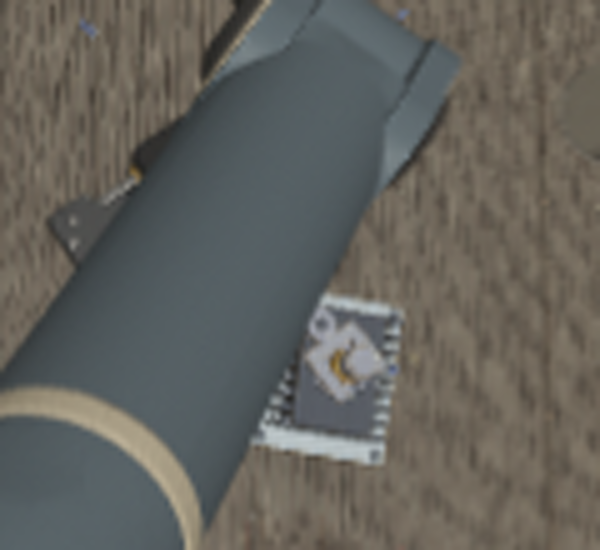

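The head of the wrench is still visible. Its pivot lug is at about (322,320) and the plug at (365,365) in the crop, which puts the handle near 34°, so it is following the finger. I'll continue in small steps and watch for the force to rise.

{"name": "arm_command", "arguments": {"series": [0.1,0.5,0,0.52,0.1,0.5,0,0.52]}}

```text
time_s: 5.85
position: [630.0, -147.6, 52.5]
ee_rot: [0.974, 0.225, -0.001, -0.001]
ft_force: [-1.3, 1.1, -0.4]
grip_width: 0.7
grip_force: 0.6
```

```bash
python3 st.py
```

```text
t 5.85 p [ 630.  -147.6   52.5] f [-1.3  1.1 -0.4] q [-0.3   0.72  0.68  1.78 -0.59  0.85 -0.45]
tool y deg -64.0 f tool [-0.7 -1.6  0.4] r 134.5 handle deg if straight 25.7 tool handle deg 26.0
```

{"name": "arm_command", "arguments": {"series": [0.1,0.5,0,0.52,0.1,0.5,0,0.52]}}

```text
time_s: 6.05
position: [641.9, -164.3, 52.4]
ee_rot: [0.989, 0.148, -0.0, -0.001]
ft_force: [-1.1, 0.5, -0.7]
grip_width: 0.8
grip_force: 0.6
```

```bash
python3 st.py
```

```text
t 6.05 p [ 641.9 -164.3   52.4] f [-1.1  0.5 -0.7] q [-0.29  0.75  0.72  1.74 -0.62  0.89 -0.57]
tool y deg -73.0 f tool [-0.9 -0.8  0.7] r 135.4 handle deg if straight 17.1 tool handle deg 17.0
```

{"name": "arm_command", "arguments": {"series": [0.08,0.5,0,0.52,0.08,0.5,0,0.52]}}

```text
time_s: 6.25
position: [650.2, -182.7, 52.4]
ee_rot: [0.998, 0.071, -0.0, -0.001]
ft_force: [-0.8, 1.1, -0.1]
grip_width: 0.4
grip_force: 0.6
```

```bash
python3 st.py
```

```text
t 6.25 p [ 650.2 -182.7   52.4] f [-0.8  1.1 -0.1] q [-0.28  0.78  0.75  1.71 -0.66  0.92 -0.68]
tool y deg -81.9 f tool [-0.6 -1.2  0.1] r 135.5 handle deg if straight 8.5 tool handle deg 8.1
```

{"name": "arm_command", "arguments": {"series": [0.08,0.5,0,0.52,0.08,0.5,0,0.52]}}

```text
time_s: 6.45
position: [655.1, -198.4, 51.6]
ee_rot: [1.0, -0.006, -0.002, -0.004]
ft_force: [-3.0, 7.6, 1.8]
grip_width: 0.6
grip_force: 3.7
```

```bash
python3 st.py
```

```text
t 6.45 p [ 655.1 -198.4   51.6] f [-3.   7.6  1.8] q [-0.26  0.81  0.79  1.69 -0.69  0.95 -0.79]
tool y deg -90.7 f tool [-3.1 -7.6 -1.8] r 135.8 handle deg if straight 1.6 tool handle deg -0.7
```

The force has jumped to about 8 N, so the nut is tight. I'll check the head angle.

```bash
python3 - <<'E'
from h import *
im=eyes.grab_frame('top'); cv2.imwrite('pics/t2.png',cv2.resize(im[150:230,300:400],None,fx=6,fy=6,interpolation=cv2.INTER_CUBIC)[:,:,::-1])
E
python3 st.py
```

```text
t 6.5 p [ 655.4 -200.7   51.9] f [-0.9  5.5  1.8] q [-0.26  0.81  0.79  1.69 -0.69  0.95 -0.79]
tool y deg -91.0 f tool [-1.  -5.5 -1.7] r 135.6 handle deg if straight 0.6 tool handle deg -1.0
```

View pics/t2.png

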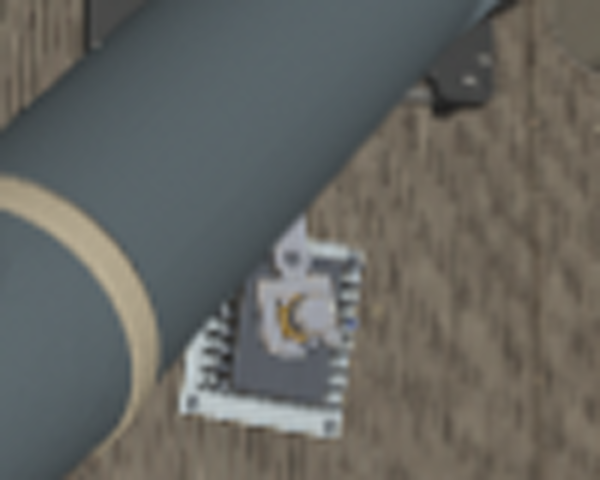

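The head sits near +5° (pivot lug at crop (291,258)) while the handle stub leans right, so the kink has begun, roughly 5° so far. I'll fold it about 14° further around the pivot.

{"name": "arm_command", "arguments": {"series": [0.1,0.4,0,0.52,0.1,0.4,0,0.52,0.1,0.4,0,0.52]}}

```text
time_s: 6.8
position: [658.2, -222.2, 51.4]
ee_rot: [0.992, -0.123, -0.003, -0.004]
ft_force: [-4.0, 7.4, 1.9]
grip_width: 0.1
grip_force: 3.5
```

```bash
python3 st.py
python3 - <<'E'
from h import *
p=np.array(sensors.observe()['position'])[:2]
for H in(2,5,8):
    h=np.radians(H);v=p-(np.array([522.7,-228.6])+30*np.array([np.cos(h),np.sin(h)]))
    print(H,'kink',H-np.degrees(np.arctan2(v[1],v[0])-np.arcsin(26.5/np.hypot(*v))))
E
```

```text
t 6.8 p [ 658.2 -222.2   51.4] f [-4.   7.4  1.9] q [-0.25  0.85  0.84  1.66 -0.74  0.99 -0.97]
tool y deg -104.1 f tool [-5.7 -6.2 -1.8] r 135.6 handle deg if straight -8.6 tool handle deg -14.1
2 kink 13.651838451153916
5 kink 17.499697557644428
8 kink 21.32915030464467
```

{"name": "arm_command", "arguments": {"series": [0,-0.5,0,0,0,-0.8,0,0,0,-0.8,0,0,0,0,-1,0,0,0,-1,0,0,0,-1,0,0,0,-1,0,0,0,-1,0,0,0,-1,0,0,0,-1,0,0,0,-1,0]}}

```text
time_s: 7.9
position: [669.4, -188.0, 215.9]
ee_rot: [0.992, -0.124, 0.001, 0.0]
ft_force: [0.9, 0.4, 0.2]
grip_width: 0.6
grip_force: 0.0
```

{"name": "arm_command", "arguments": {"series": [-0.5,-1,0,0,-0.5,-1,0,0,-0.5,-1,0,0,-0.5,-1,0,0,-0.5,-1,0,0,-0.5,-1,0,0,-0.5,-1,0,0,-0.5,-1,0,0,0,0,0,0]}}

```text
time_s: 8.8
position: [631.4, -8.9, 214.0]
ee_rot: [0.993, -0.121, 0.001, -0.001]
ft_force: [0.2, 0.3, -0.3]
grip_width: 0.4
grip_force: 0.0
```

```bash
python3 st.py
python3 - <<'E'
from h import *
T=eyes.get_calibration('top'); im=eyes.grab_frame('top')
cv2.imwrite('pics/t3.png',cv2.resize(im[130:230,300:400],None,fx=6,fy=6,interpolation=cv2.INTER_CUBIC)[:,:,::-1])
for k,c in(('B',BLUE),('R',RED)):
  for A,b in blobs(im,*c):
    if not(170<b[0][0]<360 and 140<b[0][1]<230):continue
    p=cv2.boxPoints(b); i=0 if np.linalg.norm(p[0]-p[1])<np.linalg.norm(p[1]-p[2]) else 1
    e1=(p[i]+p[i+1])/2;e2=(p[(i+2)%4]+p[(i+3)%4])/2
    a,d=onplane(T,e1,54),onplane(T,e2,54); 
    if a[0]<d[0]:a,d=d,a
    v=a-d;g=(a+d)/2; ph=np.arctan2(v[1],v[0]); piv=g[:2]-100*np.array([np.cos(ph),np.sin(ph)])
    w=piv-np.array([522.7,-228.6]); print(k,A,b[0],'grip',g,'len',np.linalg.norm(v),'deg',np.degrees(ph),'pivot r',np.hypot(*w),'head deg',np.degrees(np.arctan2(w[1],w[0])))
E
```

```text
t 8.8 p [631.4  -8.9 214. ] f [ 0.2  0.3 -0.3] q [-0.74  0.6   1.03  1.71 -0.56  1.16 -1.36]
tool y deg -104.0 f tool [ 0.1 -0.4  0.3] r 245.1 handle deg if straight 57.5 tool handle deg -14.0
B 163.0 (354.3269348144531, 161.36538696289062) grip [ 650.54574482 -242.76963736   54.        ] len 87.39925038043124 deg -11.767993014454243 pivot r 30.58778739972528 head deg 11.742981989543482
R 175.5 (200.51153564453125, 165.4248504638672) grip [624.28107279 220.70729501  54.        ] len 87.23701954828836 deg -6.002204801905518 pivot r 459.76889896062136 head deg 89.73465035954135
```

View pics/t3.png

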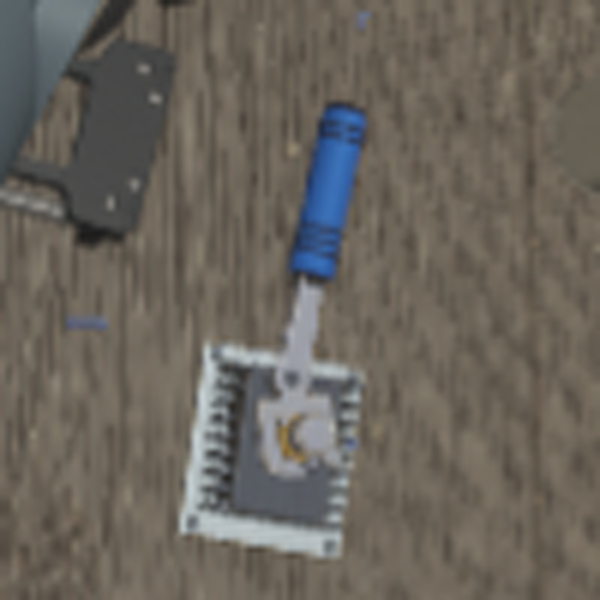

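The handle is now at -12° and the head at about +5 to +12°, so the kink is about 20°. The grip-to-nut distance of 128.6 mm also gives about 20°. The head hasn't moved since the nut went tight, and the red grip is exactly where it was. The gripper is clear of everything.

```bash
python3 -c "
from plant import r
print(r.sign_off())"
```

```text
the job is handed in; nothing more can be done
None
```

The blue wrench was turned clockwise until its nut was tight and its handle was left kinked at about 20°, with the arm clear and the red wrench untouched; the job was handed in at about 9 s, and no verdict was returned.

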